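# Line up furniture feet by height on the riveter's feed rail

## Task

Line up the four aluminium furniture feet on the feed rail in order of height, each standing upright and centred on its own black pad: the tallest on the pad next to the upright stop plate, then steadily shorter, with the shortest on the pad farthest from the stop plate. Leave the green bottle standing where it is.

Things in the scene. Friction and masses are not known exactly. Their poses are not given: they have to be found in the camera images.
- foot_xl: the tallest of four loose furniture feet: an upright plain aluminium cylinder, diameter 34 mm, 76 mm high (with a thin black rubber sole, diameter 32 mm), carrying a thin dark threaded stud, diameter 8 mm, that stands 12 mm higher still (88 mm in all). Starts upright on the bench. Origin: centre of its underside, z up along its axis
- foot_l: the second tallest of four loose furniture feet: an upright plain aluminium cylinder, diameter 34 mm, 60 mm high (with a thin black rubber sole, diameter 32 mm), carrying a thin dark threaded stud, diameter 8 mm, that stands 12 mm higher still (72 mm in all). Starts upright on the bench. Origin: centre of its underside, z up along its axis
- foot_m: the second shortest of four loose furniture feet: an upright plain aluminium cylinder, diameter 34 mm, 44 mm high (with a thin black rubber sole, diameter 32 mm), carrying a thin dark threaded stud, diameter 8 mm, that stands 12 mm higher still (56 mm in all). Starts upright on the bench. Origin: centre of its underside, z up along its axis
- foot_s: the shortest of four loose furniture feet: an upright plain aluminium cylinder, diameter 34 mm, 28 mm high (with a thin black rubber sole, diameter 32 mm), carrying a thin dark threaded stud, diameter 8 mm, that stands 12 mm higher still (40 mm in all). Starts upright on the bench. Origin: centre of its underside, z up along its axis
- pad_a: one of the four alike fixed black rubber discs, diameter 56 mm, in a row 90 mm apart along the aluminium rail (a fixed bar 80 mm wide, 430 mm long, 10 mm high); its letter says nothing about its place in the row. Origin: centre of its underside, 10 mm above the bench; the disc is 3 mm thick, so a foot stands on it 13 mm above the bench. Its y axis runs along the rail, its x axis across it
- pad_b: one of the four alike fixed black rubber discs, diameter 56 mm, in a row 90 mm apart along the aluminium rail (a fixed bar 80 mm wide, 430 mm long, 10 mm high); its letter says nothing about its place in the row. Origin: centre of its underside, 10 mm above the bench; the disc is 3 mm thick, so a foot stands on it 13 mm above the bench. Its y axis runs along the rail, its x axis across it
- pad_c: one of the four alike fixed black rubber discs, diameter 56 mm, in a row 90 mm apart along the aluminium rail (a fixed bar 80 mm wide, 430 mm long, 10 mm high); its letter says nothing about its place in the row. Origin: centre of its underside, 10 mm above the bench; the disc is 3 mm thick, so a foot stands on it 13 mm above the bench. Its y axis runs along the rail, its x axis across it
- pad_d: one of the four alike fixed black rubber discs, diameter 56 mm, in a row 90 mm apart along the aluminium rail (a fixed bar 80 mm wide, 430 mm long, 10 mm high); its letter says nothing about its place in the row. Origin: centre of its underside, 10 mm above the bench; the disc is 3 mm thick, so a foot stands on it 13 mm above the bench. Its y axis runs along the rail, its x axis across it
- stop: the fixed upright steel stop plate across one end of the rail (either end: it changes), 80 mm wide across the rail, 10 mm thick, standing 50 mm high on the rail (the other end has only a 5 mm low strip). The centre of the nearest pad is 65 mm from it, the others 155, 245 and 335 mm. Origin: centre of its underside, 10 mm above the bench. Its y axis runs along the rail, its x axis across it
- bottle: bystander: a green bottle standing on the bench beside the rail's left (+y) end, diameter 62 mm, 170 mm high. Origin: centre of its underside

How it is judged:
By the outcome, as a careful person would: the job done as asked, in the order asked, and still so for the second after the job is handed in, with the robot touching nothing.
It also fails if it takes over 90 s, if anything falls off the work surface, if the arm or the gripper's body presses on something with over 40 N, if the wrist force passes 120 N, or if a joint passes its speed limit or range.

## Robot

A 6-joint arm with a two-finger parallel gripper is mounted at the origin on the work surface. World frame = base frame: x ahead of the robot, y to its left, z up, the work surface at z = 0. Lengths are in m, angles in rad, forces in N, time in s.
With the tool pointing down it reaches from about 0.35 to 0.975 m from the base axis. Payload 7.1 kg.
Tool frame: the origin (TCP) lies midway between the tips of the shut fingers; the grasp point (between the pads) lies 19 mm behind it; z points along the fingers, y is the line along which they close (so a half turn about z gives the same grasp; the last joint's range is limited). The gripper opens to 88 mm and grips with 3 to 60 N. Pads are 20 mm wide; open, the fingers measure 115 mm over their backs; the gripper's body (75 mm by 178 mm) begins 61 mm behind the grasp point.
Start: joints at [-1.204, 0.423, 1.63, -0, 1.089, -0.019], TCP at [0.235, -0.579, 0.223] pointing down, gripper open.
Joint ranges: [-3, 3], [-0.9, 2.11], [0.09, 2.58], [-1.31, 4.45], [0.11, 2.69], [-2.54, 2.54]. Speed limits (rad/s): [2.39, 2.39, 3.01, 3.14, 3.14, 3.14].

## Interface

Orientations are given as a unit quaternion [w, x, y, z].
In Python, from station import manip gives the robot as it stands. Calls block until the motion is done:
- manip.move_pose(position, orientation): joint-space move of the TCP to a pose.
- manip.movel(position, frame=None, v=0.15, until_force=None): straight line of the TCP; frame=None keeps the orientation; v is the mean speed in m/s. With until_force (N) it stops when the force on the tool has changed by that much, and returns True; else False.
- manip.movej(angles): joint-space move.
- manip.command_gripper(opening): opening from 0.0 (shut) to 1.0 (fully open); the grip force is fixed at half the most; returns when the fingers have stopped.
- manip.wait(seconds).
- manip.inverse_kinematics(position, orientation): joint angles nearest the present ones, or None.
- manip.read_camera(name): name is "scene" or "top"; returns the picture (384x512x3 uint8, red, green, blue); there is no depth.
- manip.camera_info(name): a dict with "intrinsics" (3x3 intrinsics, pixels), "T" (4x4, takes a point from camera to world coordinates). Camera axes: x right, y up, looking along -z (the intrinsics and any distortion apply to the point x, -y, -z); pixel columns grow to the right and rows downward; lengths in m; the calibration is good to about 2 mm. A picture is of the moment at which its call begins. camera_info takes no time and is no camera call.
A pose or a line that the arm cannot do raises manip.MotionError and nothing moves.
- manip.job_done(): hands the job in; it is judged then, once.
Readings, each from a call of its own:
- manip.get_time(): time.
- manip.get_joint_pos(): joint angles.
- manip.get_qvel(): joint speeds.
- manip.get_effort(): joint torques, N m.
- manip.get_tcp_pos(): TCP position.
- manip.get_ee_rot(): TCP orientation.
- manip.get_ft_force(): force on the tool from outside, world axes, zero at the start.
- manip.get_ft_torque(): the same for the moment, N m.
- manip.get_grip_width(): opening from 0.0 (shut) to 1.0 (fully open).
- manip.get_finger_force(): force on a finger pad.
Only numpy, scipy, OpenCV 4.12 (cv2) and the standard library are available. Lean on these libraries where they do the work, as an engineer would, in place of code of your own. Each camera call takes 0.05 s, during which the arm holds its last target. There are 200 camera calls.

## Working session

There is one attempt and no reset: what is moved stays moved. The work goes in short steps, each a Python script; the robot and the scene stay as the last script left them, time stands still between calls to the robot, and variables do not carry over. Pictures are saved under pics/ and viewed, at most 14 in all, crops included, and the job is handed in when it is done.

```bash
mkdir -p pics; python3 - <<'E'
from station import manip
import cv2
for n in("scene","top"):
    im=manip.read_camera(n); cv2.imwrite(f"pics/{n}0.png",im[:,:,::-1])
    i=manip.camera_info(n); print(n,{k:(v.tolist() if hasattr(v,'tolist') else v) for k,v in i.items()})
print(manip.get_time(),manip.get_ee_rot(),manip.get_tcp_pos())
E
```

```text
scene {'intrinsics': [[351.3279165611142, 0.0, 260.6522782254806], [0.0, 351.3279165611142, 192.1910511965751], [0.0, 0.0, 1.0]], 'T': [[-0.48217528742227356, -0.535755699003131, 0.6931614697780847, 1.1365914052587869], [0.875814213705034, -0.27548701064777537, 0.3963033813085444, 0.3858289068770987], [-0.021364813864880813, 0.7981683644131851, 0.6020554848006122, 0.5429888614811923], [0.0, 0.0, 0.0, 1.0]]}
top {'intrinsics': [[365.4756976716445, 0.0, 252.30366885156113], [0.0, 365.4756976716445, 191.2731573378984], [0.0, 0.0, 1.0]], 'T': [[-0.00021794055555551947, 0.9775069138540183, -0.21090326187498196, 0.3523527210575054], [-0.999998970438224, 8.608960144892264e-05, 0.0014323795142564006, 0.08115050247889335], [0.0014183174562076072, 0.21090335691063217, 0.9775058886878483, 1.0735477892934735], [0.0, 0.0, 0.0, 1.0]]}
0.1 [-6.50527399e-04  9.81454206e-01  1.91695610e-01 -1.04641623e-04] [ 0.23504061 -0.5786041   0.22200073]
```

View pics/scene0.png

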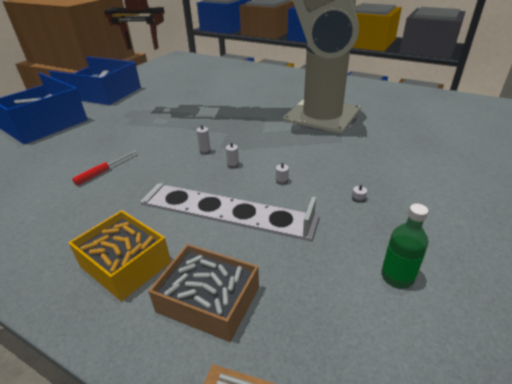

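View pics/top0.png

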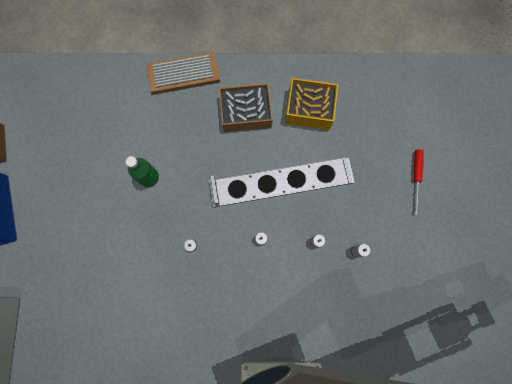

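The stop plate is at the scene's right end (310,212), which is the top view's left end (213,190). The pads in the top view are at about (237,189), (267,184), (297,179) and (326,174). The feet run from short to tall at about (190,245), (261,239), (319,241) and (364,250). I'll zoom in.

```bash
python3 - <<'E'
import cv2,numpy as np
t=cv2.imread("pics/top0.png");s=cv2.imread("pics/scene0.png")
def crop(im,u,v,r=16,z=12): return cv2.resize(im[v-r:v+r,u-r:u+r],None,fx=z,fy=z,interpolation=cv2.INTER_NEAREST)[:,:]
T=np.hstack([crop(t,*p,z=6) for p in[(190,245),(261,239),(319,241),(364,250)]])
S=np.hstack([crop(s,*p,z=6) for p in[(360,193),(282,173),(232,155),(203,139)]])
cv2.imwrite("pics/z.png",np.vstack([T,S]))
E
```

```text
(no output)
```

View pics/z.png

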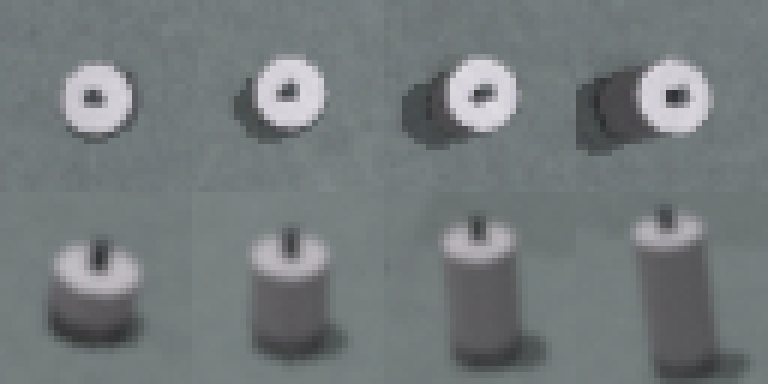

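The top discs stand out brightly in both views against darker sides and shadows, so I can threshold them, fit ellipses and triangulate. The dark pads on the white rail can be done the same way.

```bash
cat > see.py <<'E'
import cv2,numpy as np
from station import manip
def cam(n):
    i=manip.camera_info(n); return np.array(i["intrinsics"]),np.array(i["T"])
def ray(n,uv):
    K,T=cam(n); d=np.linalg.solve(K,[uv[0],uv[1],1]); d=T[:3,:3]@(d*[1,-1,-1]); return T[:3,3],d/np.linalg.norm(d)
def plane(n,uv,z):
    o,d=ray(n,uv); return o+d*(z-o[2])/d[2]
def tri(uvt,uvs):
    R=[ray("top",uvt),ray("scene",uvs)]
    P=[np.eye(3)-np.outer(d,d) for _,d in R]
    x=np.linalg.solve(P[0]+P[1],P[0]@R[0][0]+P[1]@R[1][0])
    return x,[np.linalg.norm(p@(x-o)) for p,(o,_) in zip(P,R)]
def blob(im,p,bright,r=16,z=8):
    """centre (sub-pixel) of the bright / dark round blob near p: ellipse through its hull"""
    u,v=map(int,p); c=cv2.cvtColor(im[v-r:v+r,u-r:u+r],cv2.COLOR_RGB2GRAY)
    c=cv2.resize(c,None,fx=z,fy=z,interpolation=cv2.INTER_LINEAR)
    m=((c>150) if bright else (c<90)).astype(np.uint8)
    cs,_=cv2.findContours(m,cv2.RETR_EXTERNAL,cv2.CHAIN_APPROX_NONE)
    cs=[k for k in cs if cv2.contourArea(k)>z*z*15]
    k=min(cs,key=lambda k:np.linalg.norm(k.mean((0,1))-r*z))
    e=cv2.fitEllipse(cv2.convexHull(k))
    return (np.array(e[0])+.5)/z-.5+[u-r,v-r], np.array(e[1])/z
E
python3 - <<'E'
from see import *
np.set_printoptions(precision=4,suppress=True)
t=cv2.imread("pics/top0.png")[:,:,::-1];s=cv2.imread("pics/scene0.png")[:,:,::-1]
F=dict(zip("s m l xl".split(),zip([(190,245),(261,239),(319,241),(364,250)],[(360,189),(282,170),(232,147),(203,129)])))
P=dict(zip("0123",zip([(237,189),(267,184),(297,179),(326,174)],[(281,218),(244,211),(209,204),(176,197)])))
for D,b in((F,1),(P,0)):
    for k,(a,c) in D.items():
        ua,ea=blob(t,a,b); us,es=blob(s,c,b); x,r=tri(ua,us)
        print(k,ua,ea,us,es,x,np.array(r))
        if not b: print('   onplane',plane("top",ua,.013),plane("scene",us,.013))
        else:
            z={'s':.028,'m':.044,'l':.06,'xl':.076}[k];print('   onplane',plane("top",ua,z),plane("scene",us,z))
E
```

```text
s [189.5618 244.8237] [11.6118 11.7599] [359.7059 189.35  ] [ 7.8995 13.8986] [0.4228 0.2568 0.028 ] [0.0008 0.0008]
   onplane [0.4225 0.2576 0.028 ] [0.4232 0.2561 0.028 ]
m [261.0123 237.7994] [11.8123 12.0432] [281.7352 167.0483] [ 6.9022 12.5676] [0.4413 0.0545 0.0438] [0.0008 0.0008]
   onplane [0.441  0.0552 0.044 ] [0.4419 0.0538 0.044 ]
l [319.0032 240.1674] [11.8072 12.5017] [231.1948 146.8053] [ 5.7105 11.2258] [ 0.4336 -0.1052  0.059 ] [0.0009 0.0009]
   onplane [ 0.4331 -0.1043  0.06  ] [ 0.4352 -0.1051  0.06  ]
xl [364.0383 249.6484] [11.8862 12.8978] [201.7088 129.0143] [ 4.6367 10.8217] [ 0.4069 -0.2233  0.0746] [0.001 0.001]
   onplane [ 0.4063 -0.222   0.076 ] [ 0.4092 -0.2226  0.076 ]
0 [236.8101 188.6569] [17.8976 18.1194] [280.5592 218.4672] [15.8574 23.1667] [0.59   0.1249 0.0107] [0.0009 0.0009]
   onplane [0.5891 0.1257 0.013 ] [0.5927 0.1252 0.013 ]
1 [266.4937 183.6006] [17.7757 18.2267] [243.7712 210.9832] [14.8171 22.578 ] [0.6057 0.0363 0.0104] [0.001 0.001]
   onplane [0.6046 0.0373 0.013 ] [0.6086 0.037  0.013 ]
2 [296.0442 178.5023] [17.7058 18.1235] [209.0742 203.809 ] [13.6759 21.9604] [ 0.6214 -0.0524  0.0105] [0.001 0.001]
   onplane [ 0.6203 -0.0513  0.013 ] [ 0.6241 -0.0513  0.013 ]
3 [325.369  173.4471] [17.5652 18.1153] [176.2444 197.1451] [12.7892 21.8908] [ 0.6373 -0.1411  0.0102] [0.001 0.001]
   onplane [ 0.6359 -0.1397  0.013 ] [ 0.6401 -0.1395  0.013 ]
```

Measured heights match the text to within 3 mm (28/44/59/75 mm for the feet, about 10.5 mm for the pads) and the pad spacing comes out at 90 mm. I'll start with the tallest foot on pad 0, closing the fingers across the rail.

```bash
cat > act.py <<'E'
from see import *
from scipy.spatial.transform import Rotation
FEET=dict(s=(.4229,.2568),m=(.4414,.0545),l=(.4341,-.1047),xl=(.4077,-.2223))
PADS=dict(xl=(.5909,.1254),l=(.6066,.0372),m=(.6222,-.0513),s=(.638,-.1396))
OFF=dict(s=.005,m=.014,l=.026,xl=.038)   # tip height above the foot's underside
a=np.arctan2(.1772,.9842)                # across the rail
def quat(a):
    y=np.array([np.cos(a),np.sin(a),0]);z=np.array([0,0,-1.])
    return np.roll(Rotation.from_matrix(np.c_[np.cross(y,z),y,z]).as_quat(),1)
def best(p):
    q0=np.array(manip.get_joint_pos()); c=[]
    for b in(a,a+np.pi):
        j=manip.inverse_kinematics(p,quat(b))
        if j is not None: c.append((abs(np.array(j)-q0).max(),b))
    return quat(min(c)[1])
Z=.18
def pick(k,xy=None,z0=0.):
    x,y=xy if xy is not None else FEET[k]
    q=best([x,y,Z]); manip.move_pose([x,y,Z],q)
    manip.movel([x,y,OFF[k]+z0],v=.12)
    manip.command_gripper(0.); w=manip.get_grip_width()*88; print(k,"grip mm",w)
    manip.movel([x,y,Z],v=.15)
    return w
def place(k,d=(0,0)):
    x,y=np.array(PADS[k])+d
    manip.move_pose([x,y,Z],best([x,y,Z]))
    zt=.013+OFF[k]
    manip.movel([x,y,zt+.012],v=.15)
    hit=manip.movel([x,y,zt-.003],v=.02,until_force=5)
    print(k,"touch",hit,manip.get_tcp_pos()[2]-zt)
    manip.command_gripper(1.); manip.movel([x,y,Z],v=.15)
E
python3 - <<'E'
from act import *
w=pick("xl")
if 30<w<38:
    place("xl")
print(manip.get_time(),manip.get_ft_force())
im={n:manip.read_camera(n) for n in("top","scene")}
for n in im: cv2.imwrite(f"pics/{n}1.png",im[n][:,:,::-1])
E
```

```text
xl grip mm 33.21606124307665
xl touch True -0.00011789837764459438
9.85 [0.23923607 0.38469456 0.55398721]
```

View pics/scene1.png

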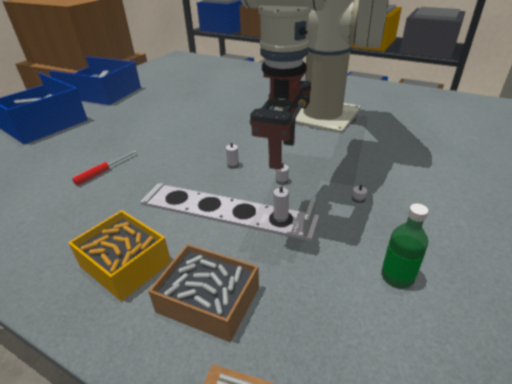

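View pics/top1.png

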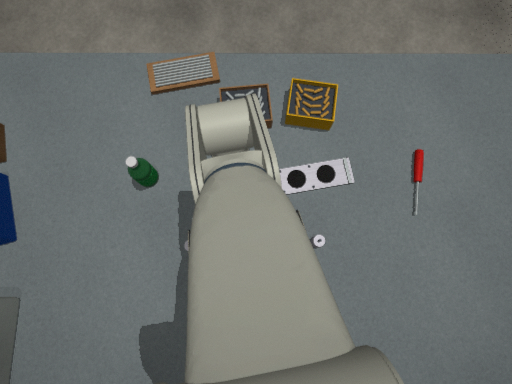

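foot_xl stands upright on the pad next to the stop plate (scene, 281,205), and it touched down at the expected height. Next are the other three, then a check with the arm moved aside.

```bash
python3 - <<'E'
from act import *
for k in("l","m","s"):
    w=pick(k)
    if not 30<w<38: break
    place(k)
manip.move_pose([.3,-.5,.25],best([.3,-.5,.25]))
print(manip.get_time())
np.set_printoptions(precision=4,suppress=True)
im={n:manip.read_camera(n) for n in("top","scene")}
for n in im: cv2.imwrite(f"pics/{n}2.png",im[n][:,:,::-1])
H=dict(s=.028,m=.044,l=.06,xl=.076)
for k in H:
    h=.013+H[k]; uv=[]
    for n in im:
        K,T=cam(n); p=np.linalg.inv(T)@[*PADS[k],h,1]; p=K@(p[:3]*[1,-1,-1]); uv.append(blob(im[n],p[:2]/p[2],1,r=11)[0])
    x=[plane(n,u,h)[:2] for n,u in zip(im,uv)]
    print(k,"tri",tri(*uv)[0],"off mm",1e3*(np.mean(x,0)-PADS[k]))
E
```

```text
l grip mm 33.53760425394455
l touch True -0.00015666339253207762
m grip mm 34.00821519018842
m touch True -0.00019182149837413537
s grip mm 33.562028250795
s touch True -0.00020026655652133352
40.6917
s tri [ 0.6461 -0.1689  0.0247] off mm [ 13.1475 -18.8575]
m tri [ 0.6099 -0.1234  0.0397] off mm [  5.0242 -56.9604]
l tri [ 0.5997 -0.0003  0.0611] off mm [  2.0232 -30.7369]
xl tri [0.5871 0.1504 0.0937] off mm [-6.3174 23.7744]
```

```bash
python3 - <<'E'
import cv2,numpy as np
t=cv2.imread("pics/top2.png")[120:260,160:380];s=cv2.imread("pics/scene2.png")[120:260,120:440]
cv2.imwrite("pics/z2.png",np.vstack([cv2.resize(t,(640,320)),cv2.resize(s,(640,280))]))
E
```

```text
(no output)
```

View pics/z2.png

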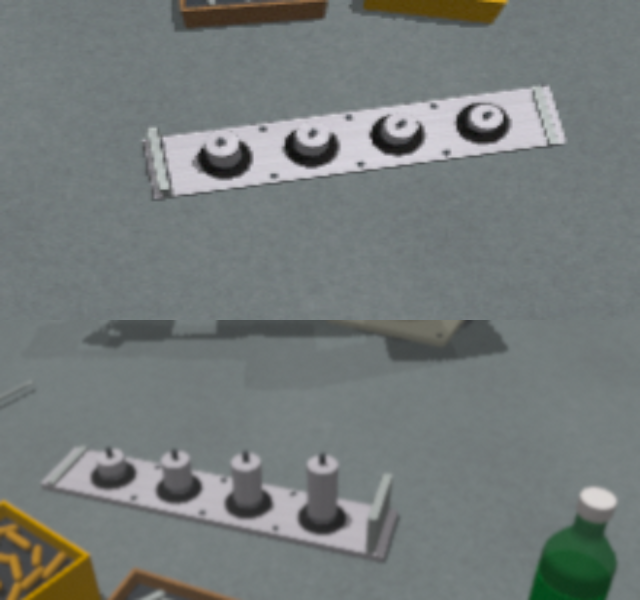

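View pics/scene2.png

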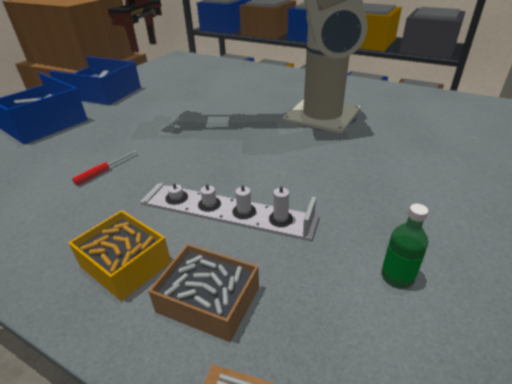

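All four stand on their pads in descending order from the stop, and the bottle hasn't moved. The offsets printed are invalid because the discs merged with the bright rail, so I'll measure again with the mask limited to the neighbourhood of each disc.

```bash
python3 - <<'E'
from act import *
np.set_printoptions(precision=1,suppress=True)
H=dict(s=.028,m=.044,l=.06,xl=.076); z=8
for k in H:
  for n in("top","scene"):
    im=cv2.imread(f"pics/{n}2.png",0); K,T=cam(n)
    h=.013+H[k]; ang=np.linspace(0,2*np.pi,60)
    def proj(P):
        p=np.c_[P,np.ones(len(P))]@np.linalg.inv(T).T; p=(p[:,:3]*[1,-1,-1])@K.T; return p[:,:2]/p[:,2:]
    ring=proj(np.c_[PADS[k][0]+.024*np.cos(ang),PADS[k][1]+.024*np.sin(ang),np.full(60,h)])
    o=ring.mean(0).astype(int)-16
    c=cv2.resize(im[o[1]:o[1]+32,o[0]:o[0]+32],None,fx=z,fy=z,interpolation=cv2.INTER_LINEAR)
    keep=np.zeros_like(c); cv2.fillPoly(keep,[np.int32((ring-o+.5)*z)],255)
    for th in(140,155,170):
        m=cv2.morphologyEx(((c>th)&(keep>0)).astype(np.uint8),cv2.MORPH_OPEN,np.ones((15,15)))
        cs,_=cv2.findContours(m,cv2.RETR_EXTERNAL,cv2.CHAIN_APPROX_NONE)
        e=cv2.fitEllipse(cv2.convexHull(max(cs,key=cv2.contourArea)))
        uv=(np.array(e[0])+.5)/z-.5+o
        print(k,n,th,np.array(e[1])/z,"off mm",1e3*(plane(n,uv,h)[:2]-PADS[k]))
E
```

```text
s top 140 [11.9 14. ] off mm [ 3.8 -0.5]
s top 155 [11.3 13.8] off mm [ 3.8 -0.2]
s top 170 [10.  10.7] off mm [-0.8  1. ]
s scene 140 [ 8.9 17.3] off mm [ 3.1 -3.1]
s scene 155 [ 8.1 16.8] off mm [ 3.7 -3.8]
s scene 170 [7.1 8.2] off mm [12.2 -8.8]
m top 140 [13.8 14.8] off mm [ 4.  -0.9]
m top 155 [13.6 14.2] off mm [ 4.4 -0.9]
m top 170 [13.4 13.9] off mm [ 4.7 -1.1]
m scene 140 [ 8.7 15. ] off mm [ 1.9 -0.3]
m scene 155 [ 7.8 13.7] off mm [2.  0.1]
m scene 170 [4.3 5.5] off mm [ 8.4 -5.4]
l top 140 [13.7 16. ] off mm [ 4.  -0.2]
l top 155 [13.4 16. ] off mm [ 4.1 -0.2]
l top 170 [13.1 16.1] off mm [ 4.1 -0.5]
l scene 140 [ 9.3 15.2] off mm [ 1.3 -0.7]
l scene 155 [ 8.2 14.2] off mm [ 1.7 -0.5]
l scene 170 [5.1 9.3] off mm [ 7.  -2.8]
xl top 140 [13.  17.4] off mm [2.7 0.6]
xl top 155 [12.5 17.4] off mm [2.5 0.5]
xl top 170 [12.1 17.5] off mm [2.4 0.6]
xl scene 140 [ 9.7 16. ] off mm [ 1.  -1.2]
xl scene 155 [ 8.6 14.8] off mm [ 1.4 -1.1]
xl scene 170 [5.1 5.9] off mm [ 5.5 -8.6]
```

Sizes over 12 px show the rail still leaks into the mask and biases the result in +x. The dark stud sits inside the bright disc, so its centroid gives a clean measurement.

```bash
python3 - <<'E'
from act import *
np.set_printoptions(precision=1,suppress=True)
H=dict(s=.028,m=.044,l=.06,xl=.076)
crops=[]
for n in("top","scene"):
  row=[]
  for k in H:
    out=[]
    for f,P,b in((0,FEET,0),(2,PADS,.013)):
        im=cv2.imread(f"pics/{n}{f}.png",0).astype(float); K,T=cam(n)
        h=b+H[k]+.006; p=np.linalg.inv(T)@[*P[k],h,1]; p=K@(p[:3]*[1,-1,-1]); u,v=p[:2]/p[2]
        V,U=np.mgrid[int(v)-6:int(v)+8,int(u)-6:int(u)+8]
        w=np.clip(150-im[V,U],0,None)*(np.hypot(U-u,V-v)<3.6)
        uv=[(w*U).sum()/w.sum(),(w*V).sum()/w.sum()]
        out.append(1e3*(plane(n,uv,h)[:2]-P[k]))
    c=cv2.imread(f"pics/{n}2.png")[int(v)-8:int(v)+18 ,int(u)-13:int(u)+13]
    row.append(cv2.resize(c,(190,190),interpolation=cv2.INTER_CUBIC)); print(n,k,"before",out[0],"after",out[1])
  crops.append(np.hstack(row))
cv2.imwrite("pics/z3.png",np.vstack(crops))
E
```

```text
top s before [-0.7  1.3] after [-0.8  2.2]
top m before [-1.   2.3] after [-0.9  2.3]
top l before [-1.4  1.9] after [-1.3  1.5]
top xl before [-1.7  1.8] after [-0.7  1. ]
scene s before [-2.9 -1. ] after [-0.1 -1.3]
scene m before [-2.7 -1.5] after [-0.5 -1.3]
scene l before [-3.7 -3. ] after [-0.4 -1.3]
scene xl before [-3.9 -4.2] after [-0.1 -1.7]
```

View pics/z3.png

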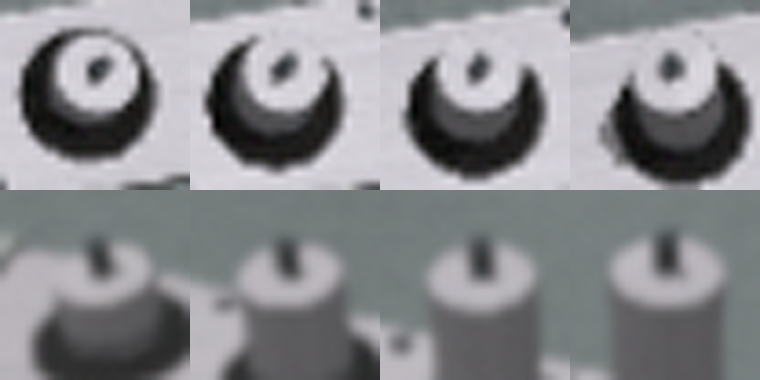

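The two views averaged put every foot within about 1 mm of its pad centre, and the shift seen in the top crops is ordinary parallax. I'm handing it in.

```bash
python3 -c "
from station import manip
print(manip.job_done(),manip.get_time())"
```

```text
the job is handed in; nothing more can be done
the job is handed in; nothing more can be done
```

The four feet stand upright on their pads, tallest next to the stop plate down to shortest at the far end, each within about 1 mm of its pad centre by camera; the bottle was left alone, and the job was handed in at about 41 s.

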